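# Seat the cap of the slanted canister

### The job

The grey cap of the slanted canister has been set on badly: it rides on top of the thread and cannot be tightened. Turn it backwards (anticlockwise, seen from above the cap) until it drops into the thread, then screw it fully home clockwise, so that the red band on the neck is hidden and the white marks meet, and let go. Leave the things lying round it where they are.

Things in the scene. Friction and masses are not known exactly. Their poses are not given: they have to be found in the camera images.
- canister: blue canister (72 mm diameter) strapped in a plywood cradle fixed on the bench (base 175 x 120 x 14 mm). Origin on the bench near the base's centre, z up. Its axis leans 30 degrees from vertical towards its -x side (roughly to the robot). The shoulder (58 mm wide) is 15 mm below the cap's underside at the start, with a red band on the neck between; a white mark is on the shoulder's -x side
- cap: grey ribbed screw cap, 58 mm diameter, 34 mm high, about 0.09 kg. Origin: centre of its underside, on the axis; z points out of the canister along the slanted axis. A white stripe on its -x side meets the shoulder's white mark at home. Captive: it rises at most 4 mm from its start. Turns lightly (under 0.1 N m)
- cap_top (a point): centre of the cap's upper face, 35 mm along the cap's z from its origin; moves with the cap. Grasp the cap across its diameter, tool along the slanted axis, fingertips 22 to 30 mm beyond this point
- cap_turn (a joint): rotation of the cap about its axis, rad: 0 = home, at the stop; grows anticlockwise (backwards) seen from above the cap. Starts at 0.1 to 0.6, riding on the thread; turning it to 0 up there does not bring it down. Its lug leaves the crest at about 1.0 to 1.1 and can drop anywhere from there to the other stop at 1.6
- cap_rise (a joint): height of the cap along its axis, m: 0 riding on the thread (start), -0.010 when dropped into the gap, then down along the thread as it is turned clockwise, to -0.015 at cap_turn 0 (about 1 mm of play). It drops by its own weight when the fingers let go, or if pushed down gently
- wrench_old: rusty brown spanner, 181 mm long, 8 mm thick, a loose bystander lying flat
- wax_tin: flat yellow round tin, 68 mm diameter, 26 mm high, a loose bystander
- line_spool: black spool with green line, 66 mm diameter, 24 mm high, a loose bystander

How it is judged:
By the outcome, as a careful person would: the job done as asked, in the order asked, and still so for the second after the job is handed in, with the robot touching nothing.
It also fails if it takes over 45 s, if anything falls off the work surface, if the arm or the gripper's body presses on something with over 40 N, if the wrist force passes 120 N, or if a joint passes its speed limit or range.

### The arm

A 6-joint arm with a two-finger parallel gripper is mounted at the origin on a cart in front of the work surface, level with it; the furniture and walls round the work are solid. World frame = base frame: x ahead of the robot, y to its left, z up, the work surface at z = 0. Lengths are in mm, angles in degrees, forces in N, time in s.
With the tool pointing down it reaches from about 375 to 925 mm from the base axis. Payload 5.7 kg.
Tool frame: the origin (TCP) lies at the very end of the fingers, on their centre line; the grasp point (between the pads) lies 19 mm behind it; z points along the fingers, y is the line along which they close (so a half turn about z gives the same grasp; the last joint's range is limited). The gripper opens to 85 mm and grips with 20 to 120 N. Pads are 22 mm wide; open, the fingers measure 114 mm over their backs; the gripper's body (76 mm by 85 mm) begins 54 mm behind the grasp point. The pads swing forward as they close: fully open they stand 13 mm farther back than shut.
Start: joints at [-82.282, 20.558, 86.54, -0, 72.909, -6.595], TCP at [148.312, -581.349, 231.267] pointing down, gripper open.
Joint ranges: [-170.27, 170.27], [-57.76, 135], [12.27, 136.19], [-55.21, 235.2], [11.17, 155.16], [-170.74, 170.74]. Speed limits (degrees/s): [136.94, 136.94, 180, 180, 180, 180].

### API

Orientations are given as a 3x3 rotation matrix whose columns are the frame's x, y, z axes.
In Python, from plant import arm, viewer, order gives the robot as it stands.
- The arm moves only by the shell command python3 -m pendant 'ROWS' [FORCE]. ROWS is JSON, a list of rows, each an object with "fingers": the closure, from -1 (fully open) to 1 (shut); "dp": the shift along the world's x, y, z in m, a list of three; "rotation": the turn, a rotation vector about the world's x, y, z in degrees, a list of three. In form: [{"fingers": fingers, "dp": [dx, dy, dz], "rotation": [wx, wy, wz]}, ...]. A call has 1 to 5 rows; each row is the pose to reach, as a shift and turn from the pose commanded when the call began; what a row does not reach only later rows make up. A row lasts 1/12 s, in which the tool goes at most 41.7 mm and 7.16 degrees, less where a joint would pass 70% of its speed; a pose out of reach is approached as far as the arm can. A call with a gripper value outside its range is refused whole. The fingers move at their own pace and stop on an object; FORCE is the grip in N (left out, the last holds). Time passes only in rows, so rows that repeat a pose let the fingers close. It gives the time, the measured TCP pose, the force, the opening and the grip force at its end, in the units of the state.
- arm.read_state(): the state, without advancing time (a new reading comes with each control period).
- viewer.get_image(name): name is "side" or "top"; returns a dict with "frame" (420x560x3 uint8, red, green, blue), "z_map" (420x560 float32, mm along the optical axis (not along the pixel's ray), 0 where there is no reading), "fov_y" (degrees; the focal length in pixels is half the picture's height over the tangent of half this angle, whatever the lens; pixels are square), "cx", "cy" (the principal point, pixels), "camera_from_world" (4x4, takes a point from world to camera coordinates). Camera axes: x right, y up, looking along -z (the intrinsics and any distortion apply to the point x, -y, -z); pixel columns grow to the right and rows downward; lengths in mm; the calibration is good to about 2 mm. A picture is of the moment at which its call begins.
- order.sign_off(): hands the job in; it is judged then, once.
The state is a dict: "time": time; "joint_pos": joint angles; "qd": joint speeds; "joint_efforts": joint torques, N m; "tcp_pos": TCP position; "orientation": TCP orientation; "ft_force": force on the tool from outside, world axes, zero at the start; "wrist_torque": the same for the moment, N m; "opening": opening from 0.0 (shut) to 1.0 (fully open); "grip_force": force on a finger pad.
Only numpy, scipy, OpenCV 4.12 (cv2) and the standard library are available. Lean on these libraries where they do the work, as an engineer would, in place of code of your own. Each camera call takes 0.05 s, during which the arm holds its last target. There are 200 camera calls.

## Working session

There is one attempt and no reset: what is moved stays moved. The work goes in short steps, Python scripts to look and compute and a shell command to move; the robot and the scene stay as the last step left them, time stands still between calls to the robot, and variables do not carry over. Pictures are saved under pics/ and viewed, at most 10 in all, crops included, and the job is handed in when it is done.

```bash
mkdir -p pics; ls; cat > h.py <<'E'
import numpy as np, cv2
from plant import arm, viewer, order
def grab(n):
    d=viewer.get_image(n); return d
def pts(d):
    z=d["z_map"]; f=210/np.tan(np.radians(d["fov_y"]/2))
    v,u=np.mgrid[0:420,0:560]
    P=np.stack([(u-d["cx"])/f*z,-(v-d["cy"])/f*z,-z,np.ones_like(z)],-1)
    return (P@np.linalg.inv(d["camera_from_world"]).T)[...,:3]
E
python3 - <<'E'
from h import *
for n in("side","top"):
    d=grab(n); cv2.imwrite(f"pics/{n}0.png",d["frame"][...,::-1]); print(n,{k:v for k,v in d.items() if k not in("frame","z_map")})
    np.savez(f"{n}0.npz",**d)
E
```

```text
pics
side {'fov_y': 43.28617874771114, 'cx': 275.6184207481297, 'cy': 201.80301923658527, 'camera_from_world': array([[ 9.68146862e-01, -2.49647894e-01, -1.91724727e-02,
        -5.12199475e+02],
       [ 1.37739953e-01,  4.67085545e-01,  8.73417883e-01,
        -1.84372791e+01],
       [-2.09091750e-01, -8.48237598e-01,  4.86593894e-01,
        -1.72920018e+03],
       [ 0.00000000e+00,  0.00000000e+00,  0.00000000e+00,
         1.00000000e+00]])}
top {'fov_y': 50.962742350996024, 'cx': 275.42164908917437, 'cy': 212.58156201742875, 'camera_from_world': array([[-2.32126151e-02, -9.99716301e-01,  5.33779184e-03,
        -3.25149545e+02],
       [ 9.98915609e-01, -2.29778229e-02,  4.04922970e-02,
        -4.44700925e+02],
       [-4.03581585e-02,  6.27193569e-03,  9.99165593e-01,
        -1.16316444e+03],
       [ 0.00000000e+00,  0.00000000e+00,  0.00000000e+00,
         1.00000000e+00]])}
```

View pics/side0.png

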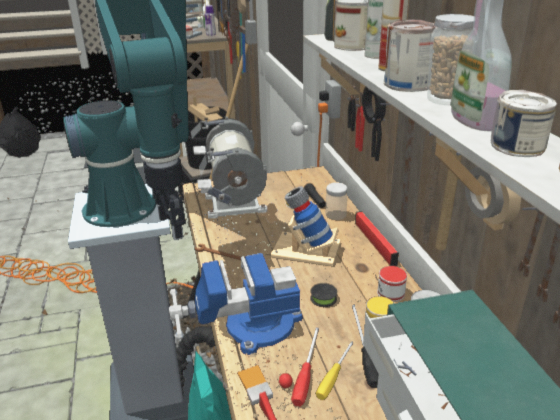

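View pics/top0.png

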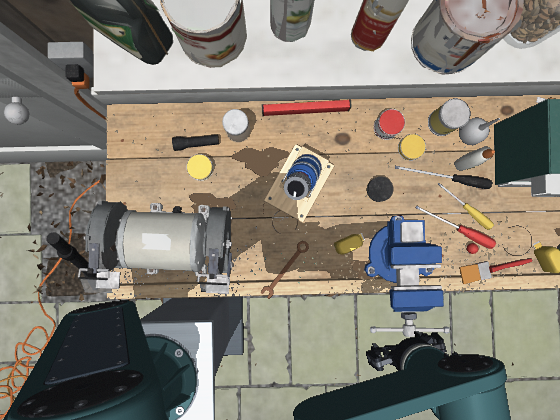

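```bash
python3 - <<'E'
from h import *
for n,(a,b,c,e) in dict(side=(165,275,260,350),top=(135,225,255,345)).items():
    d=np.load(f"{n}0.npz"); im=d["frame"]; P=pts(d)
    cv2.imwrite(f"pics/{n}_c.png",cv2.resize(im[a:b,c:e,::-1],None,fx=5,fy=5,interpolation=cv2.INTER_CUBIC))
    hsv=cv2.cvtColor(im,cv2.COLOR_RGB2HSV); m=np.zeros((420,560),bool); m[a:b,c:e]=1
    blue=m&(hsv[...,0]>100)&(hsv[...,0]<125)&(hsv[...,1]>120)
    red=m&((hsv[...,0]<6)|(hsv[...,0]>174))&(hsv[...,1]>140)
    hi=m&(P[...,2]>100)
    for k,q in(("blue",blue),("red",red),("hi",hi)):
        p=P[q]; print(n,k,q.sum(),p.mean(0).round(1) if len(p) else"",p.min(0).round() if len(p) else"",p.max(0).round() if len(p) else "")
    if n=="top":
        ply=m&(abs(P[...,2]-14)<5)
        r=cv2.minAreaRect(P[ply][:,:2].astype(np.float32)); print(r,cv2.boxPoints(r).round(1))
        print("bench z",np.median(P[240:280,320:330,2]))
E
```

```text
side blue 732 [ 485.5 -483.5  118.4] [  137. -1586.    40.] [ 575. -403.  848.]
side red 59 [ 498.8 -412.3  148.9] [ 481. -421.  133.] [ 521. -401.  160.]
side hi 1587 [ 464.  -465.1  160.5] [  137. -1586.   100.] [ 684. -215.  848.]
top blue 388 [ 534.2 -410.1  138.2] [ 390. -451.   67.] [ 580. -328. 1182.]
top red 0   
top hi 1123 [ 504.7 -393.3  186.9] [ 390. -442.  100.] [ 564. -328. 1182.]
((516.0101318359375, -399.4708557128906), (120.09574890136719, 175.29315185546875), 59.55434036254883) [[ 410.  -406.8]
 [ 561.1 -495.7]
 [ 622.  -392.1]
 [ 470.9 -303.3]]
bench z 0.23537771297799281
```

View pics/side_c.png

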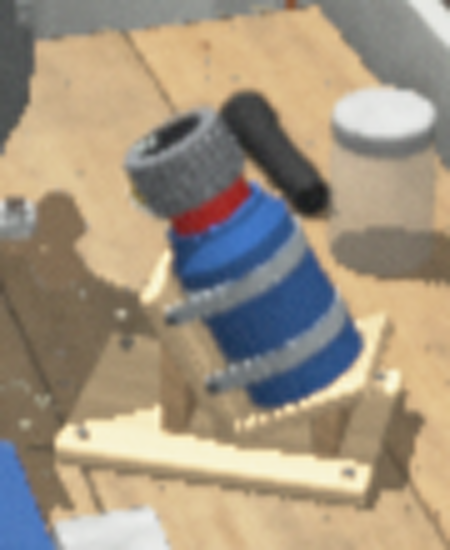

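View pics/top_c.png

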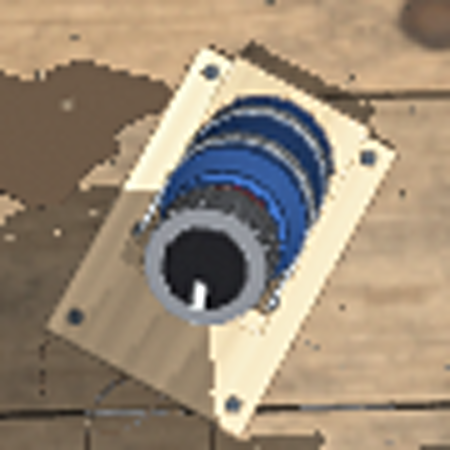

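```bash
python3 - <<'E'
from h import *
from scipy.optimize import least_squares
yaw=np.radians(-30.45); ex=np.array([np.cos(yaw),np.sin(yaw),0]); a=-.5*ex+np.array([0,0,.8660]); xa=.866*ex+np.array([0,0,.5]); ya=np.cross(a,xa)
B=np.c_[xa,ya,a]
for n,(r0,r1,c0,c1) in dict(side=(165,275,260,350),top=(135,225,255,345)).items():
    d=np.load(f"{n}0.npz"); P=pts(d); hsv=cv2.cvtColor(d["frame"],cv2.COLOR_RGB2HSV)
    m=np.zeros((420,560),bool); m[r0:r1,c0:c1]=1
    Q=P@B; o=np.array([490,-390,185])@B
    near=m&(np.linalg.norm(P-[490,-390,185],axis=-1)<120)
    grey=near&(hsv[...,1]<70)&(np.hypot(*(Q-o)[...,:2].transpose(2,0,1))<55)
    h=Q[grey][:,2]; print(n,"h pct",np.percentile(h,[2,10,25,50,75,90,98]).round(1), np.histogram(h,bins=np.arange(h.max()-70,h.max()+4,4)))
    # body cylinder (blue, r=36) 
    blue=near&(hsv[...,0]>100)&(hsv[...,0]<125)&(hsv[...,1]>120)
    q=Q[blue]; b=q[(q[:,2]<np.percentile(q[:,2],60))]
    f=least_squares(lambda c:np.hypot(b[:,0]-c[0],b[:,1]-c[1])-36,o[:2],loss="soft_l1"); print("body axis",f.x,np.abs(f.fun).mean())
    top=h.max()
    g=Q[grey]; s=g[(g[:,2]<np.percentile(h,98)-5)&(g[:,2]>np.percentile(h,98)-32)]
    f2=least_squares(lambda c:np.hypot(s[:,0]-c[0],s[:,1]-c[1])-29,f.x,loss="soft_l1"); print("cap axis",f2.x,np.abs(f2.fun).mean(),len(s))
    t=grey&(Q[...,2]>np.percentile(h,98)-4); p=Q[t]; print("rim minmax centre",(p[:,:2].min(0)+p[:,:2].max(0))/2,np.ptp(p[:,:2],0))
    c=np.r_[f2.x,np.percentile(h,95)]; print("cap_top",B@c)
    bl=Q[blue]; print("blue h",np.percentile(bl[:,2],[2,50,98]).round(1)); red=near&((hsv[...,0]<6)|(hsv[...,0]>174))&(hsv[...,1]>140); print("red h",Q[red][:,2].min(initial=999),Q[red][:,2].max(initial=0))
print(B)
E
```

```text
side h pct [-246.9 -235.1 -227.6 -169.9 -152.9 -147.7 -146.3] (array([ 5,  2,  1,  2,  6,  1,  1,  0, 13, 29, 30, 31, 31, 33, 28, 36, 81,
       46]), array([-215.4503363, -211.4503363, -207.4503363, -203.4503363,
       -199.4503363, -195.4503363, -191.4503363, -187.4503363,
       -183.4503363, -179.4503363, -175.4503363, -171.4503363,
       -167.4503363, -163.4503363, -159.4503363, -155.4503363,
       -151.4503363, -147.4503363, -143.4503363]))
body axis [618.86208523 -84.91524793] 1.828120226426012
cap axis [619.01371554 -85.52603439] 1.7648459508601535 215
rim minmax centre [620.14078622 -87.0209751 ] [53.95559944 56.77367883]
cap_top [ 482.11513019 -382.6266154   182.27091098]
blue h [-265.2 -221.4 -198.3]
red h -196.54583985012317 0.0
top h pct [-232.8 -226.  -158.9 -148.4 -146.7 -145.3 -144. ] (array([  1,   0,   0,   0,   1,   0,   0,   1,   7,   8,  16,  17,  14,
        16,  22, 177, 284,  12]), array([-211.99305368, -207.99305368, -203.99305368, -199.99305368,
       -195.99305368, -191.99305368, -187.99305368, -183.99305368,
       -179.99305368, -175.99305368, -171.99305368, -167.99305368,
       -163.99305368, -159.99305368, -155.99305368, -151.99305368,
       -147.99305368, -143.99305368, -139.99305368]))
body axis [619.5929011  -83.08600199] 1.3711930042681586
cap axis [620.62921712 -82.83072978] 3.125911421032094 171
rim minmax centre [621.14214848 -83.3987501 ] [56.56685093 56.14405091]
cap_top [ 483.73193234 -380.45067943  184.99764738]
blue h [-264.  -209.1 -193.9]
red h 999.0 0.0
[[ 7.46554130e-01  5.06763958e-01 -4.31035872e-01]
 [-4.38876898e-01  8.62033812e-01  2.53393128e-01]
 [ 5.00000000e-01 -2.77555756e-17  8.66000000e-01]]
```

```bash
cat >> h.py <<'E'
from scipy.spatial.transform import Rotation as R
yaw=np.radians(-30.45); ex=np.array([np.cos(yaw),np.sin(yaw),0]); a=-.5*ex+np.array([0,0,.8660254]); xa=.8660254*ex+np.array([0,0,.5]); ya=np.cross(a,xa)
B=np.c_[xa,ya,a]; TOP=B@[619.8,-84.2,-147]
def stripe(d):
    "white mark on the cap's top recess, top view; angle from -x, anticlockwise"
    P=pts(d)@B-TOP@B; hsv=cv2.cvtColor(d["frame"],cv2.COLOR_RGB2HSV)
    m=(np.hypot(P[...,0],P[...,1])<26)&(abs(P[...,2])<45)&(hsv[...,1]<60)&(hsv[...,2]>185)
    p=P[m]; return m.sum(),p.mean(0).round(1) if m.any() else None, np.degrees(np.arctan2(-p[:,1].mean(),-p[:,0].mean())) if m.any() else None
def togo(adv,phi=0):
    "shift (m) and turn to tool z=-a, tip adv mm beyond TOP; tool y = ya turned phi deg about a"
    s=arm.read_state(); Rc=np.array(s["orientation"]); y=R.from_rotvec(np.radians(phi)*a).apply(ya)
    best=[]
    for g in(1,-1):
        Rt=np.c_[np.cross(g*y,-a),g*y,-a]; best.append(np.degrees(R.from_matrix(Rt@Rc.T).as_rotvec()))
    best.sort(key=np.linalg.norm)
    return (TOP-adv*a-s["tcp_pos"])/1000,best[0],best[1]
E
python3 - <<'E'
from h import *
np.set_printoptions(precision=3,suppress=True)
print("TOP",TOP,"a",a); s=arm.read_state(); print(s)
d=np.load("top0.npz"); print(stripe(d)); P=pts(d)
print(togo(-100),"\n",togo(-100,-40),"\n",togo(-100,40))
for x in range(200,700,50): print(x,[int(np.max(P[...,2][(abs(P[...,0]-x)<25)&(abs(P[...,1]-y)<25)],initial=-1)) for y in range(-700,50,50)])
E
```

```text
TOP [ 483.419 -381.859  182.594] a [-0.431  0.253  0.866]
{'time': 0.1, 'joint_pos': array([-82.282,  20.595,  86.594,   0.001,  72.91 ,  -6.596]), 'qd': array([ 0.055, -0.025, -0.131,  0.002,  0.006, -0.094]), 'joint_efforts': array([ -0.   , -52.865, -27.935,  -0.   ,   0.005,  -0.   ]), 'tcp_pos': array([ 148.244, -580.749,  230.515]), 'orientation': array([[ 0.969,  0.247, -0.   ],
       [ 0.247, -0.969,  0.002],
       [ 0.   , -0.002, -1.   ]]), 'ft_force': array([-0.288, -0.368,  0.689]), 'wrist_torque': array([ 0.004,  0.003, -0.046]), 'grip_force': 0.0, 'opening': 1.0000945195669928}
(np.int64(11), array([-13. ,  -3.2,   1.7]), np.float64(14.05312045516788))
(array([0.292, 0.224, 0.039]), array([ -4.413, -30.432, -43.742]), array([-37.745,   5.228, 131.454])) 
 (array([0.292, 0.224, 0.039]), array([  6.708, -32.09 , -82.695]), array([-33.012,  -7.051,  92.837])) 
 (array([0.292, 0.224, 0.039]), array([-14.216, -26.488,  -4.676]), array([-40.082,  21.234, 169.453]))
200 [163, 351, 652, 666, 681, 696, 702, 692, 10, 5, 7, 6, 4, 4, 5]
250 [163, 164, 162, 21, 8, 5, 8, 10, 11, 875, 889, 887, 841, 711, 586]
300 [162, 162, 163, 22, 9, 6, 12, 10, 7, 861, 877, 239, 210, 207, 240]
350 [164, 164, 162, 70, 70, 8, 13, 7, 5, 167, 252, 229, 232, 231, 229]
400 [136, 137, 111, 53, 5, 8, 17, 1181, 7, 105, 245, 230, 232, 232, 229]
450 [10, 29, 29, 8, 6, 20, 185, 177, 21, 195, 217, 196, 201, 204, 205]
500 [6, 30, 30, 7, 7, 143, 198, 192, 21, 9, 7, 6, 6, 7, 7]
550 [30, 13, 22, 6, 19, 141, 157, 143, 8, 7, 7, 32, 32, 7, 8]
600 [522, 522, 641, 522, 522, 522, 522, 523, 522, 523, 523, 522, 522, 522, 7]
650 [650, 643, 642, 644, 674, 670, 522, 598, 640, 640, 668, 686, 666, 522, 8]
```

```bash
python3 -m pendant '[{"fingers":-1,"dp":[0.03,0.02,0.02],"rotation":[-2.8,-5.3,-0.9]},{"fingers":-1,"dp":[0.06,0.045,0.03],"rotation":[-5.7,-10.6,-1.9]},{"fingers":-1,"dp":[0.09,0.068,0.04],"rotation":[-8.5,-15.9,-2.8]},{"fingers":-1,"dp":[0.12,0.09,0.05],"rotation":[-11.4,-21.2,-3.7]},{"fingers":-1,"dp":[0.15,0.115,0.05],"rotation":[-14.2,-26.5,-4.7]}]' 60
python3 -m pendant '[{"fingers":-1,"dp":[0.03,0.022,0],"rotation":[0,0,0]},{"fingers":-1,"dp":[0.06,0.045,0],"rotation":[0,0,0]},{"fingers":-1,"dp":[0.09,0.07,0],"rotation":[0,0,0]},{"fingers":-1,"dp":[0.12,0.09,0],"rotation":[0,0,0]},{"fingers":-1,"dp":[0.14,0.11,0],"rotation":[0,0,0]}]'
python3 -m pendant '[{"fingers":-1,"dp":[0,0,0],"rotation":[0,0,0]},{"fingers":-1,"dp":[0,0,0],"rotation":[0,0,0]},{"fingers":-1,"dp":[0,0,0],"rotation":[0,0,0]}]'
python3 - <<'E'
from h import *
np.set_printoptions(precision=4,suppress=True)
print(arm.read_state()["joint_pos"],togo(-60,40),togo(25,40))
E
```

```text
time: 0.52
tcp_pos: [299.4, -467.3, 284.0]
orientation: [[0.896, 0.086, 0.435], [0.218, -0.94, -0.262], [0.386, 0.329, -0.862]]
ft_force: [1.6, -0.6, 0.1]
opening: 0.995
grip_force: 0.0
time: 0.93
tcp_pos: [440.0, -354.8, 281.5]
orientation: [[0.897, 0.091, 0.432], [0.218, -0.942, -0.255], [0.384, 0.323, -0.865]]
ft_force: [-0.2, -0.3, 0.2]
opening: 1.004
grip_force: 0.0
time: 1.18
tcp_pos: [438.2, -356.2, 281.0]
orientation: [[0.898, 0.092, 0.431], [0.218, -0.942, -0.254], [0.383, 0.322, -0.866]]
ft_force: [0.7, 0.4, -0.1]
opening: 1.0
grip_force: 0.0
[-53.6908   1.9102 111.2291  17.7217  40.2414  15.8703] (array([ 0.0194, -0.0105, -0.0465]), array([ 0.062 , -0.0084,  0.    ]), array([-77.5626,  45.6878, 155.8406])) (array([ 0.056 , -0.032 , -0.1201]), array([ 0.062 , -0.0084,  0.    ]), array([-77.5626,  45.6878, 155.8406]))
```

```bash
python3 -m pendant '[{"fingers":-1,"dp":[0.01,-0.005,-0.023],"rotation":[0,0,0]},{"fingers":-1,"dp":[0.0194,-0.0105,-0.0465],"rotation":[0,0,0]},{"fingers":-1,"dp":[0.0285,-0.016,-0.065],"rotation":[0,0,0]},{"fingers":-1,"dp":[0.0375,-0.0215,-0.083],"rotation":[0,0,0]},{"fingers":-1,"dp":[0.047,-0.027,-0.102],"rotation":[0,0,0]}]'
python3 -m pendant '[{"fingers":-1,"dp":[0.009,-0.005,-0.018],"rotation":[0,0,0]},{"fingers":-1,"dp":[0.009,-0.005,-0.018],"rotation":[0,0,0]},{"fingers":-1,"dp":[0.009,-0.005,-0.018],"rotation":[0,0,0]}]'
python3 - <<'E'
from h import *
np.set_printoptions(precision=4,suppress=True)
print(togo(25,40))
for n in("side","top"):
    d=grab(n); a0,b0,c,e=dict(side=(120,260,230,350),top=(120,240,235,355))[n]
    cv2.imwrite(f"pics/{n}1.png",cv2.resize(d["frame"][a0:b0,c:e,::-1],None,fx=4,fy=4,interpolation=cv2.INTER_CUBIC))
E
```

```text
time: 1.6
tcp_pos: [484.3, -385.4, 178.3]
orientation: [[0.898, 0.088, 0.43], [0.215, -0.942, -0.256], [0.383, 0.323, -0.866]]
ft_force: [-0.7, -1.1, 0.5]
opening: 1.0
grip_force: 0.0
time: 1.85
tcp_pos: [493.0, -389.2, 160.0]
orientation: [[0.899, 0.089, 0.429], [0.215, -0.943, -0.254], [0.382, 0.32, -0.867]]
ft_force: [0.5, -0.1, 0.1]
opening: 1.001
grip_force: 0.0
(array([0.0012, 0.001 , 0.001 ]), array([-0.0599, -0.0798,  0.1797]), array([  77.3369,  -45.6101, -155.8227]))
```

View pics/side1.png

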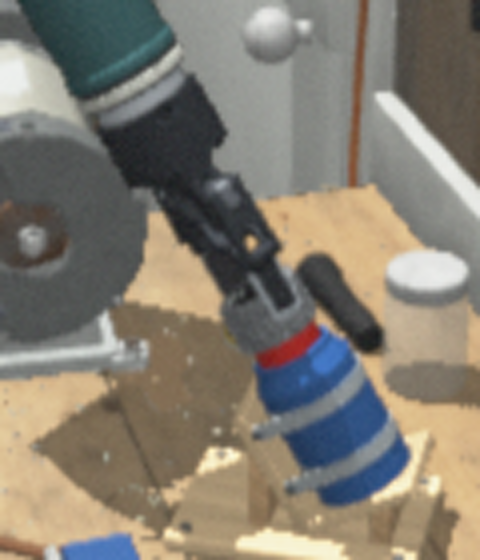

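The fingers straddle the cap (near finger at about (285,300) in the crop, in front of the rim), aligned with the slanted axis. The red band is visible. Closing now.

```bash
python3 -m pendant '[{"fingers":1,"dp":[0.001,0.001,0.001],"rotation":[0,0,0]},{"fingers":1,"dp":[0.001,0.001,0.001],"rotation":[0,0,0]},{"fingers":1,"dp":[0.001,0.001,0.001],"rotation":[0,0,0]},{"fingers":1,"dp":[0.001,0.001,0.001],"rotation":[0,0,0]},{"fingers":1,"dp":[0.001,0.001,0.001],"rotation":[0,0,0]}]' 30
python3 -m pendant '[{"fingers":1,"dp":[0,0,0],"rotation":[0,0,0]},{"fingers":1,"dp":[0,0,0],"rotation":[0,0,0]},{"fingers":1,"dp":[0,0,0],"rotation":[0,0,0]}]'
```

```text
time: 2.37
tcp_pos: [495.3, -386.9, 163.5]
orientation: [[0.897, 0.091, 0.432], [0.218, -0.942, -0.255], [0.384, 0.323, -0.865]]
ft_force: [-3.7, 3.0, 6.9]
opening: 0.667
grip_force: 30.3
time: 2.62
tcp_pos: [495.3, -387.0, 163.6]
orientation: [[0.897, 0.091, 0.432], [0.218, -0.942, -0.255], [0.384, 0.323, -0.865]]
ft_force: [-2.7, 3.0, 6.1]
opening: 0.664
grip_force: 30.3
```

```bash
python3 -m pendant '[{"fingers":1,"dp":[0,0,0],"rotation":[-2.59,1.52,5.2]},{"fingers":1,"dp":[0,0,0],"rotation":[-5.17,3.04,10.39]},{"fingers":1,"dp":[0,0,0],"rotation":[-7.76,4.56,15.59]},{"fingers":1,"dp":[0,0,0],"rotation":[-10.34,6.08,20.78]},{"fingers":1,"dp":[0,0,0],"rotation":[-12.93,7.6,25.98]}]'
python3 -c "
from h import *
s=arm.read_state();print(s['wrist_torque'],s['joint_pos'],togo(25,70)[:2])"
```

```text
time: 3.03
tcp_pos: [494.8, -385.4, 162.5]
orientation: [[0.729, 0.532, 0.432], [0.663, -0.705, -0.252], [0.17, 0.47, -0.866]]
ft_force: [-3.4, 4.4, 3.4]
opening: 0.669
grip_force: 32.9
[0.93261049 0.5021707  0.13166628] [-50.06665228  17.03508184 113.15393777  25.30986345  23.33246913
 -20.87951894] (array([-0.00062141, -0.00275159, -0.00154598]), array([ 0.03808009, -0.02668165, -0.260444  ]))
```

```bash
python3 -m pendant '[{"fingers":1,"dp":[0,0,0],"rotation":[-2.59,1.52,5.2]},{"fingers":1,"dp":[0,0,0],"rotation":[-5.17,3.04,10.39]},{"fingers":1,"dp":[0,0,0],"rotation":[-7.76,4.56,15.59]},{"fingers":1,"dp":[0,0,0],"rotation":[-10.34,6.08,20.78]},{"fingers":1,"dp":[0,0,0],"rotation":[-12.93,7.6,25.98]}]'
python3 -m pendant '[{"fingers":1,"dp":[0,0,0],"rotation":[0,0,0]},{"fingers":1,"dp":[0,0,0],"rotation":[0,0,0]}]'
python3 -c "
from h import *
s=arm.read_state();print(s['wrist_torque'],s['joint_pos'],togo(25,100)[:2])
d=grab('side');cv2.imwrite('pics/side2.png',cv2.resize(d['frame'][120:260,230:350,::-1],None,fx=4,fy=4,interpolation=cv2.INTER_CUBIC)); print(stripe(grab('top')))"
```

```text
time: 3.45
tcp_pos: [493.8, -384.6, 161.0]
orientation: [[0.364, 0.826, 0.43], [0.927, -0.279, -0.25], [-0.086, 0.49, -0.868]]
ft_force: [-3.2, 3.1, -2.9]
opening: 0.666
grip_force: 32.3
time: 3.62
tcp_pos: [493.9, -384.7, 160.9]
orientation: [[0.371, 0.823, 0.43], [0.925, -0.286, -0.25], [-0.082, 0.49, -0.868]]
ft_force: [-2.8, 5.6, -3.2]
opening: 0.668
grip_force: 32.3
[0.85517485 0.73111642 0.14526888] [-50.11829995  17.12109946 113.23230076  25.38358516  23.37938121
 -50.58487394] (array([ 3.37813459e-04, -3.49261400e-03,  1.87659674e-05]), array([-0.29203048, -0.03170209,  0.07885608]))
(np.int64(0), None, None)
```

View pics/side2.png

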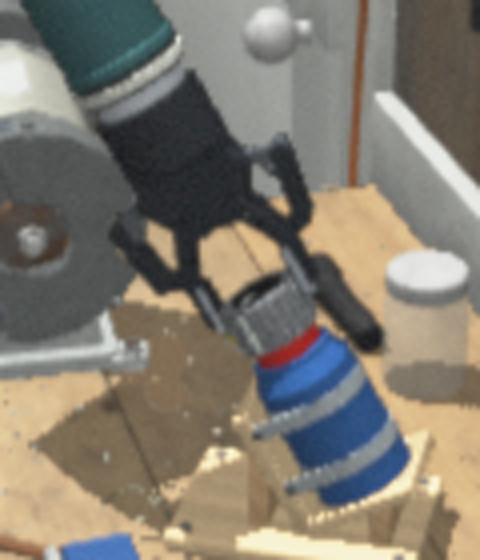

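The cap is gripped and turned about 60°; the red band is still visible at about (290,345), so the cap is still up. I'll let go so it can drop.

```bash
python3 -m pendant '[{"fingers":-1,"dp":[0,0,0],"rotation":[0,0,0]},{"fingers":-1,"dp":[0,0,0],"rotation":[0,0,0]},{"fingers":-1,"dp":[0,0,0],"rotation":[0,0,0]},{"fingers":-1,"dp":[0,0,0],"rotation":[0,0,0]},{"fingers":-1,"dp":[0,0,0],"rotation":[0,0,0]}]'
python3 -c "
from h import *
s=arm.read_state();print(s['wrist_torque'],togo(25,100)[:2])
d=grab('side');cv2.imwrite('pics/side3.png',cv2.resize(d['frame'][120:260,230:350,::-1],None,fx=4,fy=4,interpolation=cv2.INTER_CUBIC)); print(stripe(grab('top')))"
```

```text
time: 4.13
tcp_pos: [495.7, -388.0, 163.0]
orientation: [[0.371, 0.822, 0.433], [0.925, -0.283, -0.255], [-0.087, 0.495, -0.865]]
ft_force: [0.6, -0.5, -0.1]
opening: 0.998
grip_force: 0.0
[0.14817995 0.21304131 0.03689568] (array([-0.00154654, -0.00017458, -0.00204024]), array([0.0769801 , 0.15404756, 0.06388352]))
(np.int64(0), None, None)
```

View pics/side3.png

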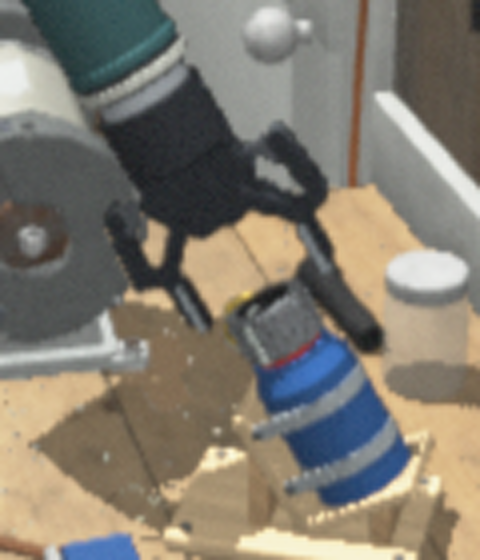

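Cap dropped: only a thin red line is left at (290,355). Lower the tool along the axis and regrip.

```bash
python3 -m pendant '[{"fingers":-1,"dp":[0.0018,0,-0.0057],"rotation":[0,0,0]},{"fingers":-1,"dp":[0.0037,0,-0.0114],"rotation":[0,0,0]},{"fingers":-1,"dp":[0.0037,0,-0.0114],"rotation":[0,0,0]},{"fingers":1,"dp":[0.0037,0,-0.0114],"rotation":[0,0,0]},{"fingers":1,"dp":[0.0037,0,-0.0114],"rotation":[0,0,0]}]' 30
python3 -m pendant '[{"fingers":1,"dp":[0,0,0],"rotation":[0,0,0]},{"fingers":1,"dp":[0,0,0],"rotation":[0,0,0]},{"fingers":1,"dp":[0,0,0],"rotation":[0,0,0]},{"fingers":1,"dp":[0,0,0],"rotation":[0,0,0]},{"fingers":1,"dp":[0,0,0],"rotation":[0,0,0]}]'
python3 -c "
from h import *
s=arm.read_state();print(s['wrist_torque'],s['wrist_torque']@a,s['ft_force']@a)"
```

```text
time: 4.65
tcp_pos: [498.9, -387.2, 150.5]
orientation: [[0.37, 0.823, 0.432], [0.925, -0.283, -0.253], [-0.086, 0.493, -0.866]]
ft_force: [0.6, 0.1, -0.2]
opening: 0.748
grip_force: 0.0
time: 5.07
tcp_pos: [498.9, -387.2, 150.8]
orientation: [[0.37, 0.823, 0.432], [0.925, -0.283, -0.254], [-0.086, 0.493, -0.865]]
ft_force: [-2.2, 0.4, 0.8]
opening: 0.667
grip_force: 31.7
[ 0.30507832  0.47615285 -0.03169626] -0.03829560807031149 1.7639988712090493
```

```bash
python3 -m pendant '[{"fingers":1,"dp":[0.0002,-0.0001,-0.0004],"rotation":[2.59,-1.52,-5.2]},{"fingers":1,"dp":[0.0003,-0.0002,-0.0007],"rotation":[5.17,-3.04,-10.39]},{"fingers":1,"dp":[0.0005,-0.0003,-0.001],"rotation":[7.76,-4.56,-15.59]},{"fingers":1,"dp":[0.0007,-0.0004,-0.0014],"rotation":[10.34,-6.08,-20.78]},{"fingers":1,"dp":[0.0009,-0.0005,-0.0017],"rotation":[12.93,-7.6,-25.98]}]'
python3 -c "
from h import *
s=arm.read_state();print(s['wrist_torque'],s['wrist_torque']@a,s['ft_force']@a,togo(37,70)[:2])"
```

```text
time: 5.48
tcp_pos: [500.9, -388.7, 150.5]
orientation: [[0.734, 0.523, 0.434], [0.656, -0.709, -0.256], [0.174, 0.473, -0.864]]
ft_force: [0.2, 1.7, 6.3]
opening: 0.67
grip_force: 32.9
[ 0.15900332 -0.07876132  0.44642046] 0.29811774637426985 5.810221804575091 (array([-1.55105758e-03, -2.55375329e-03,  2.39903011e-05]), array([0.05111051, 0.25187265, 0.28515078]))
```

```bash
python3 -m pendant '[{"fingers":1,"dp":[0.0002,-0.0001,-0.0004],"rotation":[2.59,-1.52,-5.2]},{"fingers":1,"dp":[0.0003,-0.0002,-0.0007],"rotation":[5.17,-3.04,-10.39]},{"fingers":1,"dp":[0.0005,-0.0003,-0.001],"rotation":[7.76,-4.56,-15.59]},{"fingers":1,"dp":[0.0007,-0.0004,-0.0014],"rotation":[10.34,-6.08,-20.78]},{"fingers":1,"dp":[0.0009,-0.0005,-0.0017],"rotation":[12.93,-7.6,-25.98]}]'
python3 -c "
from h import *
s=arm.read_state();print(s['wrist_torque'],s['wrist_torque']@a,s['ft_force']@a,togo(39,40)[:2])"
```

```text
time: 5.9
tcp_pos: [502.4, -390.8, 149.6]
orientation: [[0.897, 0.084, 0.434], [0.214, -0.942, -0.259], [0.387, 0.325, -0.863]]
ft_force: [0.4, -4.3, 1.5]
opening: 0.664
grip_force: 32.4
[-0.41161279 -0.02943718 -0.07861855] 0.10187504308732806 0.015901378975337277 (array([-0.00222084, -0.00091927, -0.00082392]), array([0.22173579, 0.29938614, 0.36398636]))
```

```bash
python3 -m pendant '[{"fingers":1,"dp":[0.0002,0,-0.0004],"rotation":[1.72,-1.01,-3.46]},{"fingers":1,"dp":[0.0003,0,-0.0007],"rotation":[3.45,-2.03,-6.93]},{"fingers":1,"dp":[0.0005,0,-0.001],"rotation":[5.17,-3.04,-10.39]},{"fingers":1,"dp":[0.0005,0,-0.001],"rotation":[5.17,-3.04,-10.39]}]'
python3 -c "
from h import *
s=arm.read_state();print(s['wrist_torque'],s['wrist_torque']@a,s['ft_force']@a,togo(40,28)[:2])"
```

```text
time: 6.23
tcp_pos: [503.0, -391.9, 149.0]
orientation: [[0.895, -0.104, 0.434], [0.014, -0.965, -0.261], [0.446, 0.24, -0.862]]
ft_force: [-0.6, -5.3, 4.7]
opening: 0.668
grip_force: 32.6
[-0.49180009  0.0172679  -0.35185792] -0.08835884890249807 2.948832447679857 (array([-2.32614236e-03, -9.89508419e-05, -1.04787089e-03]), array([0.34091011, 0.29658416, 0.35816635]))
```

```bash
python3 -m pendant '[{"fingers":1,"dp":[0,0,0],"rotation":[1.29,-0.76,-2.6]},{"fingers":1,"dp":[0,0,0],"rotation":[2.59,-1.52,-5.2]},{"fingers":1,"dp":[0,0,0],"rotation":[2.59,-1.52,-5.2]}]'
python3 -c "
from h import *
s=arm.read_state();print(s['wrist_torque'],s['wrist_torque']@a,s['ft_force']@a,togo(40,22)[:2])"
```

```text
time: 6.48
tcp_pos: [503.1, -392.3, 149.2]
orientation: [[0.88, -0.195, 0.434], [-0.084, -0.961, -0.262], [0.468, 0.194, -0.862]]
ft_force: [1.2, -6.4, 2.0]
opening: 0.666
grip_force: 32.5
[-0.86738281  0.04767252  0.03291697] 0.4144599241361111 -0.43700183789517144 (array([-0.0024882 ,  0.00029221, -0.00120204]), array([0.44698203, 0.24984371, 0.22963744]))
```

```bash
python3 -m pendant '[{"fingers":1,"dp":[0,0,0],"rotation":[1.29,-0.76,-2.6]},{"fingers":1,"dp":[0,0,0],"rotation":[2.59,-1.52,-5.2]},{"fingers":1,"dp":[0,0,0],"rotation":[2.59,-1.52,-5.2]}]'
python3 -c "
from h import *
s=arm.read_state();print(s['wrist_torque'],s['wrist_torque']@a,s['ft_force']@a,togo(40,16)[:2])
d=grab('side');cv2.imwrite('pics/side4.png',cv2.resize(d['frame'][150:250,250:350,::-1],None,fx=5,fy=5,interpolation=cv2.INTER_CUBIC)); print(stripe(grab('top')))"
```

```text
time: 6.73
tcp_pos: [503.6, -393.0, 149.7]
orientation: [[0.854, -0.286, 0.434], [-0.184, -0.947, -0.263], [0.487, 0.145, -0.861]]
ft_force: [1.0, -6.1, 2.3]
opening: 0.665
grip_force: 32.3
[-1.00578026 -0.03342913 -0.26257171] 0.19766288535500576 -0.027641915527183203 (array([-0.00292559,  0.00097878, -0.00169784]), array([0.51147606, 0.29619043, 0.26456349]))
(np.int64(0), None, None)
```

```bash
python3 -m pendant '[{"fingers":-1,"dp":[0,0,0],"rotation":[0,0,0]},{"fingers":-1,"dp":[0,0,0],"rotation":[0,0,0]},{"fingers":-1,"dp":[0,0,0],"rotation":[0,0,0]},{"fingers":-1,"dp":[0,0,0],"rotation":[0,0,0]},{"fingers":-1,"dp":[-0.004,0.0025,0.009],"rotation":[0,0,0]}]'
python3 -m pendant '[{"fingers":-1,"dp":[-0.0108,0.0063,0.0216],"rotation":[0,0,0]},{"fingers":-1,"dp":[-0.0216,0.0127,0.0433],"rotation":[0,0,0]},{"fingers":-1,"dp":[-0.0388,0.0228,0.0779],"rotation":[0,0,0]},{"fingers":-1,"dp":[-0.056,0.033,0.1125],"rotation":[0,0,0]},{"fingers":-1,"dp":[-0.0733,0.043,0.1472],"rotation":[0,0,0]}]'
python3 -m pendant '[{"fingers":-1,"dp":[-0.04,-0.03,0.02],"rotation":[0,0,0]},{"fingers":-1,"dp":[-0.08,-0.06,0.04],"rotation":[0,0,0]},{"fingers":-1,"dp":[-0.12,-0.09,0.04],"rotation":[0,0,0]},{"fingers":-1,"dp":[-0.12,-0.09,0.04],"rotation":[0,0,0]}]'
python3 -c "
from h import *
d=grab('side'); e=grab('top')
A=cv2.resize(d['frame'][160:260,270:350,::-1],None,fx=5,fy=5,interpolation=cv2.INTER_CUBIC)
C=cv2.resize(e['frame'][150:225,265:335,::-1],None,fx=5.7,fy=6.67,interpolation=cv2.INTER_CUBIC)[:500]
cv2.imwrite('pics/five.png',np.hstack([A,cv2.resize(C,(399,500))])); print(stripe(e))
P=pts(e)@B-TOP@B; r=np.hypot(P[...,0],P[...,1]); m=(r>18)&(r<27)&(abs(P[...,2])<30);print(m.sum(),np.percentile(P[m][:,2],[10,25,50,75,90]))
P=pts(d)@B-TOP@B; hsv=cv2.cvtColor(d['frame'],cv2.COLOR_RGB2HSV); red=((hsv[...,0]<6)|(hsv[...,0]>174))&(hsv[...,1]>140)&(np.linalg.norm(P,axis=-1)<90);print('red',red.sum())"
```

```text
time: 7.25
tcp_pos: [496.8, -385.0, 153.9]
orientation: [[0.858, -0.282, 0.429], [-0.186, -0.95, -0.252], [0.478, 0.137, -0.867]]
ft_force: [-0.2, 0.5, -0.3]
opening: 0.999
grip_force: 0.0
time: 7.67
tcp_pos: [422.4, -341.4, 303.8]
orientation: [[0.858, -0.283, 0.429], [-0.185, -0.949, -0.254], [0.479, 0.138, -0.867]]
ft_force: [1.3, 0.3, 0.3]
opening: 1.001
grip_force: 0.0
time: 8.0
tcp_pos: [302.0, -433.9, 345.2]
orientation: [[0.857, -0.282, 0.431], [-0.183, -0.949, -0.259], [0.482, 0.143, -0.865]]
ft_force: [0.2, -0.3, 0.3]
opening: 1.0
grip_force: 0.0
(np.int64(10), array([-12.6,   1.3, -13. ]), np.float64(-5.743252377826424))
218 [-17.58571343 -16.47849433 -15.30770008 -14.18692399 -13.3871884 ]
red 0
```

View pics/five.png

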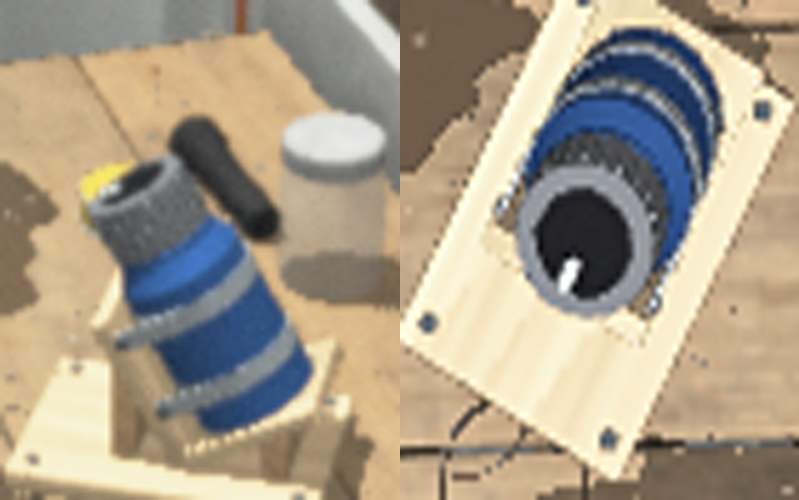

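```bash
python3 -c "
from h import *
for nm,e,h in(('start',np.load('top0.npz'),0),('now',grab('top'),-15)):
    f=210/np.tan(np.radians(e['fov_y']/2)); M=np.array(e['camera_from_world']); v,u=np.mgrid[0:420,0:560]
    D=np.stack([(u-e['cx'])/f,-(v-e['cy'])/f,-np.ones(u.shape)],-1)@M[:3,:3]; C=-M[:3,:3].T@M[:3,3]
    def cast(h):
        t=((TOP+h*a-C)@a)/(D@a); return (C+D*t[...,None]-TOP)@B
    hsv=cv2.cvtColor(e['frame'],cv2.COLOR_RGB2HSV)
    for dz in(0,2,-2):
        Q=cast(h+dz); r=np.hypot(Q[...,0],Q[...,1])
        dark=(r<26)&(hsv[...,2]<70); n,l,st,ce=cv2.connectedComponentsWithStats(dark.astype(np.uint8)); k=1+st[1:,4].argmax()
        hull=cv2.convexHull(Q[l==k][:,:2].astype(np.float32)); (c,rad)=cv2.minEnclosingCircle(hull)
        w=(r<26)&(hsv[...,1]<70)&(hsv[...,2]>170)
        W=Q[w]; wt=hsv[...,2][w]; p=W[:,:2]
        q=p.mean(0)-c; print(nm,dz,w.sum(),'disc',np.round(c,1),round(rad,1),'ang',np.degrees(np.arctan2(-q[1],-q[0])))
        s=np.linalg.eigh(np.cov(p.T))[1][:,1]; print('  line dir',np.degrees(np.arctan(s[1]/s[0])))
"
```

```text
start 0 11 disc [0.1 1.7] 19.5 ang 19.660408048915176
  line dir 18.805602433069954
start 2 14 disc [1.  1.7] 19.5 ang 27.377169608292718
  line dir 77.32414751334868
start -2 11 disc [-0.8  1.7] 19.6 ang 19.660408177787883
  line dir 18.80560243306992
now 0 11 disc [0.6 0.5] 20.0 ang -1.9972596905307678
  line dir 7.745488339383349
now 2 14 disc [1.5 0.5] 19.9 ang 8.806776291955845
  line dir 53.7238609799407
now -2 11 disc [-0.3  0.5] 20.0 ang -1.997260220301168
  line dir 7.745488339383282
```

The red band is hidden, the cap is 15 mm down, and the stripe sits near the -x side. To be sure it is against the stop, I'll regrip once and turn a little further while watching the torque.

```bash
python3 -m pendant '[{"fingers":-1,"dp":[0.04,0.03,0],"rotation":[0,0,0]},{"fingers":-1,"dp":[0.08,0.06,-0.02],"rotation":[0,0,0]},{"fingers":-1,"dp":[0.12,0.09,-0.04],"rotation":[0,0,0]},{"fingers":-1,"dp":[0.12,0.09,-0.04],"rotation":[0,0,0]},{"fingers":-1,"dp":[0.12,0.09,-0.04],"rotation":[0,0,0]}]'
python3 -c "
from h import *
np.set_printoptions(precision=4,suppress=True)
print(togo(-15,16)[:2],togo(39,16)[:2])"
```

```text
time: 8.57
tcp_pos: [426.4, -335.3, 299.3]
orientation: [[0.86, -0.275, 0.43], [-0.182, -0.952, -0.246], [0.477, 0.133, -0.869]]
ft_force: [-0.2, 0.2, -0.2]
opening: 0.998
grip_force: 0.0
(array([ 0.0506, -0.0427, -0.1037]), array([-0.3268, -0.1533, -0.335 ])) (array([ 0.0738, -0.0564, -0.1504]), array([-0.3268, -0.1533, -0.335 ]))
```

```bash
python3 -m pendant '[{"fingers":-1,"dp":[0.018,-0.016,-0.034],"rotation":[-0.3,-0.2,-0.3]},{"fingers":-1,"dp":[0.034,-0.03,-0.068],"rotation":[-0.3,-0.2,-0.3]},{"fingers":-1,"dp":[0.0506,-0.0427,-0.1037],"rotation":[-0.3,-0.2,-0.3]},{"fingers":-1,"dp":[0.062,-0.0495,-0.127],"rotation":[-0.3,-0.2,-0.3]},{"fingers":-1,"dp":[0.0738,-0.0564,-0.1504],"rotation":[-0.3,-0.2,-0.3]}]'
python3 -m pendant '[{"fingers":-1,"dp":[0,0,0],"rotation":[0,0,0]},{"fingers":1,"dp":[0,0,0],"rotation":[0,0,0]},{"fingers":1,"dp":[0,0,0],"rotation":[0,0,0]},{"fingers":1,"dp":[0,0,0],"rotation":[0,0,0]},{"fingers":1,"dp":[0,0,0],"rotation":[0,0,0]}]' 40
python3 -m pendant '[{"fingers":1,"dp":[0,0,0],"rotation":[0,0,0]},{"fingers":1,"dp":[0,0,0],"rotation":[0,0,0]},{"fingers":1,"dp":[0,0,0],"rotation":[0,0,0]}]'
python3 -c "
from h import *
s=arm.read_state();print(s['wrist_torque'],s['wrist_torque']@a,s['ft_force']@a,togo(39,16)[:2])"
python3 -m pendant '[{"fingers":1,"dp":[0,0,0],"rotation":[1.29,-0.76,-2.6]},{"fingers":1,"dp":[0,0,0],"rotation":[2.59,-1.52,-5.2]},{"fingers":1,"dp":[0,0,0],"rotation":[2.59,-1.52,-5.2]}]'
python3 -c "
from h import *
s=arm.read_state();print(s['wrist_torque'],s['wrist_torque']@a,s['ft_force']@a,togo(39,10)[:2])"
```

```text
time: 8.98
tcp_pos: [498.5, -397.5, 150.1]
orientation: [[0.856, -0.286, 0.431], [-0.186, -0.948, -0.259], [0.483, 0.141, -0.864]]
ft_force: [0.8, 0.0, -0.1]
opening: 1.002
grip_force: 0.0
time: 9.4
tcp_pos: [496.5, -390.9, 151.3]
orientation: [[0.857, -0.283, 0.431], [-0.188, -0.95, -0.249], [0.48, 0.132, -0.867]]
ft_force: [6.1, 19.2, 1.3]
opening: 0.658
grip_force: 41.9
time: 9.65
tcp_pos: [496.5, -390.9, 151.3]
orientation: [[0.857, -0.283, 0.431], [-0.188, -0.95, -0.249], [0.48, 0.132, -0.867]]
ft_force: [5.8, 18.6, 0.7]
opening: 0.659
grip_force: 41.9
[ 2.99996582 -0.78236433  1.67449766] -0.041181118724739285 2.8350978679740204 (array([ 0.00372785, -0.00082903, -0.00246009]), array([-0.32524999,  0.01208412,  0.06714096]))
time: 9.9
tcp_pos: [496.1, -390.8, 151.1]
orientation: [[0.824, -0.371, 0.429], [-0.287, -0.925, -0.249], [0.49, 0.082, -0.868]]
ft_force: [3.5, 17.6, 1.1]
opening: 0.659
grip_force: 41.7
[ 2.66029494 -0.34006627  2.0708819 ] 0.5605833207749296 3.8654083581815026 (array([ 0.00409642, -0.00097531, -0.00230001]), array([-0.32623044, -0.08549448,  0.0905055 ]))
```

```bash
python3 -m pendant '[{"fingers":1,"dp":[0,0.003,0],"rotation":[0,0,0]},{"fingers":1,"dp":[0,0.005,0],"rotation":[1.29,-0.76,-2.6]},{"fingers":1,"dp":[0,0.005,0],"rotation":[2.59,-1.52,-5.2]},{"fingers":1,"dp":[0,0.005,0],"rotation":[2.59,-1.52,-5.2]}]'
python3 -c "
from h import *
s=arm.read_state();print(s['wrist_torque'],s['wrist_torque']@a,s['ft_force']@a,togo(39,4)[:2])"
```

```text
time: 10.23
tcp_pos: [497.1, -390.9, 153.2]
orientation: [[0.778, -0.458, 0.431], [-0.38, -0.888, -0.258], [0.501, 0.037, -0.865]]
ft_force: [1.1, 6.1, -2.1]
opening: 0.66
grip_force: 46.5
[0.96424653 0.0706408  0.8498812 ] 0.33829375485138063 -0.7942862151777188 (array([ 0.00309169, -0.00086548, -0.00440138]), array([0.16278454, 0.05737879, 0.30454711]))
```

The torque stays well above free turning, so the cap is at the stop. Release, back off and check.

```bash
python3 -m pendant '[{"fingers":-1,"dp":[0,0,0],"rotation":[0,0,0]},{"fingers":-1,"dp":[0,0,0],"rotation":[0,0,0]},{"fingers":-1,"dp":[0,0,0],"rotation":[0,0,0]},{"fingers":-1,"dp":[0,0,0],"rotation":[0,0,0]},{"fingers":-1,"dp":[-0.004,0.0025,0.009],"rotation":[0,0,0]}]'
python3 -m pendant '[{"fingers":-1,"dp":[-0.0108,0.0063,0.0216],"rotation":[0,0,0]},{"fingers":-1,"dp":[-0.0216,0.0127,0.0433],"rotation":[0,0,0]},{"fingers":-1,"dp":[-0.0388,0.0228,0.0779],"rotation":[0,0,0]},{"fingers":-1,"dp":[-0.056,0.033,0.1125],"rotation":[0,0,0]},{"fingers":-1,"dp":[-0.0733,0.043,0.1472],"rotation":[0,0,0]}]'
python3 -m pendant '[{"fingers":-1,"dp":[-0.04,-0.03,0.02],"rotation":[0,0,0]},{"fingers":-1,"dp":[-0.08,-0.06,0.04],"rotation":[0,0,0]},{"fingers":-1,"dp":[-0.12,-0.09,0.04],"rotation":[0,0,0]},{"fingers":-1,"dp":[-0.12,-0.09,0.04],"rotation":[0,0,0]}]'
python3 -c "
from h import *
d=grab('side'); e=grab('top')
A=cv2.resize(d['frame'][160:260,270:350,::-1],None,fx=5,fy=5,interpolation=cv2.INTER_CUBIC)
C=cv2.resize(e['frame'][145:225,265:329,::-1],(400,500),interpolation=cv2.INTER_CUBIC)
cv2.imwrite('pics/six.png',np.hstack([A,C])); print(stripe(e))
P=pts(e)@B-TOP@B; r=np.hypot(P[...,0],P[...,1]); m=(r>18)&(r<27)&(abs(P[...,2])<30);print(m.sum(),np.percentile(P[m][:,2],[10,50,90]))
print((np.abs(e['frame'].astype(int)-np.load('top0.npz')['frame'])[100:300,100:480].max(-1)>60).sum())"
```

```text
time: 10.65
tcp_pos: [493.6, -391.8, 160.9]
orientation: [[0.777, -0.46, 0.43], [-0.381, -0.887, -0.261], [0.502, 0.039, -0.864]]
ft_force: [0.2, 1.1, -0.7]
opening: 0.999
grip_force: 0.0
time: 11.07
tcp_pos: [418.9, -347.9, 310.0]
orientation: [[0.777, -0.461, 0.429], [-0.381, -0.887, -0.262], [0.501, 0.04, -0.864]]
ft_force: [1.1, -1.4, 0.6]
opening: 1.002
grip_force: 0.0
time: 11.4
tcp_pos: [298.3, -440.3, 351.4]
orientation: [[0.776, -0.46, 0.431], [-0.378, -0.887, -0.267], [0.504, 0.044, -0.862]]
ft_force: [0.9, -1.6, -0.1]
opening: 1.004
grip_force: 0.0
(np.int64(10), array([-12.6,   1.3, -12.9]), np.float64(-5.772636368052338))
214 [-17.45585929 -15.19430643 -12.41993306]
8430
```

View pics/six.png

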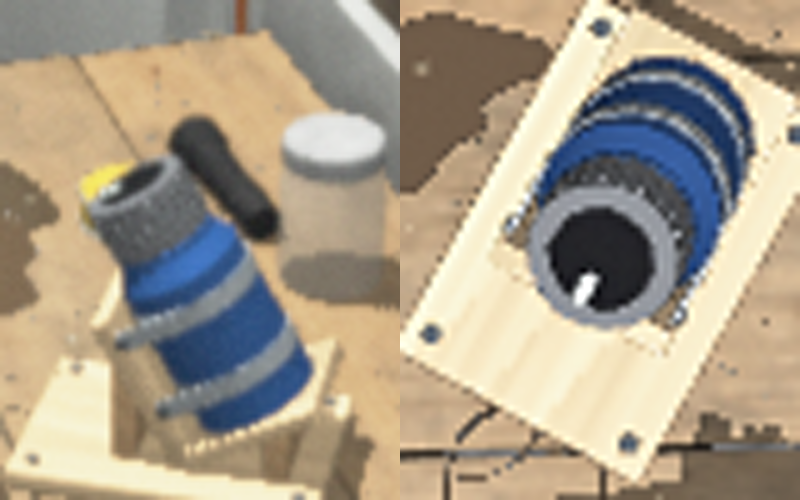

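The stripe did not move at all (-5.74° before, -5.77° after), so the cap is at the home stop. The stripe at (585,290) points towards the -x side and no red band shows. Handing in.

```bash
python3 -c "
from plant import order
print(order.sign_off())"
```

```text
the job is handed in; nothing more can be done
None
```

The cap was turned back about 60° until it dropped into the thread, then screwed clockwise to its stop. The red band is hidden, the stripe is on the canister's -x side (the shoulder mark was not visible, so alignment is inferred from the stop), and the fingers are clear. The job was handed in at about 11.5 s, and I did not check the bystanders individually.

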